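# Hang the basket on the dipping arm and draw the arm out to the set mark

## Robot

A 6-joint arm with a two-finger parallel gripper is mounted at the origin on a cart in front of the work surface, level with it; the furniture and walls round the work are solid. World frame = base frame: x ahead of the robot, y to its left, z up, the work surface at z = 0. Lengths are in mm, angles in rad, forces in N, time in s.
With the tool pointing down it reaches from about 300 to 775 mm from the base axis. Payload 14.6 kg.
Tool frame: the origin (TCP) lies on the centre line of the jaws, within the pads' length; the fingertips stand manip.finger_overhang ahead of it and the grasp point (between the pads) lies 11 mm behind it (manip.finger_overhang is the distance from the TCP to the fingertips, in mm); y points along the fingers, x is the direction in which the jaws open and shut, and the axes are right-handed (so a half turn about y gives the same grasp; the last joint's range is limited). The gripper opens to 94 mm and grips with 3 to 60 N. Pads are 16 mm wide; open, the fingers measure 119 mm over their backs; the gripper's body (75 mm by 177 mm) begins 78 mm behind the grasp point.
Start: joints at [1.169, 0.3, 1.521, -0, 1.321, -0.067], TCP at [180.716, 519.452, 189.146] pointing down, gripper open.
Joint ranges: [-3.03, 3.03], [-0.79, 2.21], [0.23, 2.52], [-1.04, 4.18], [0, 3.07], [-2.55, 2.55]. Speed limits (rad/s): [2.22, 2.22, 2.57, 3.14, 3.14, 3.14].

## Interface

Orientations are given as [roll, pitch, yaw] about the fixed x, y, z axes, in that order (R = Rz(yaw) Ry(pitch) Rx(roll)).
In Python, from cell import monitor, viewer, ticket, manip gives the robot as it stands.
- The arm moves only by the shell command python3 -m jog 'ROWS' [FORCE]. ROWS is JSON, a list of rows, each an object of numbers: "grip": the finger opening in cm, from 0 to 9.4; "dx", "dy", "dz": the shift along the tool's x, y, z in cm; "spin": the turn about the tool's y in degrees. In form: [{"grip": .., "dx": .., "dy": .., "dz": .., "spin": ..}, ...]. A call has 1 to 20 rows; each row is the pose to reach, as a shift and turn from the pose commanded when the call began, along the tool's axes at that moment; what a row does not reach only later rows make up. A row lasts 1/8 s, in which the tool goes at most 62.5 mm and 10.7 degrees, less where a joint would pass 70% of its speed; a pose out of reach is approached as far as the arm can. A call with a gripper value outside its range is refused whole. The fingers move at their own pace and stop on an object; FORCE is the grip in N (left out, the last holds). Time passes only in rows, so rows that repeat a pose let the fingers close. It gives the time, the measured TCP pose, the force and the opening at its end, in the units of the state.
- monitor.read_state(): the state, without advancing time (a new reading comes with each control period).
- viewer.camera(name): name is "side" or "top" or "wrist"; returns a dict with "color" (384x512x3 uint8, red, green, blue), "vertical_fov" (degrees; the focal length in pixels is half the picture's height over the tangent of half this angle, whatever the lens; pixels are square), "cx", "cy" (the principal point, pixels), "rvec" (rotation vector, rad) and "tvec" (3), from world to camera coordinates, as OpenCV has them. Camera axes: x right, y down, z forward; pixel columns grow to the right and rows downward; lengths in mm; the calibration is good to about 2 mm. A picture is of the moment at which its call begins. There is no depth.
- ticket.sign_off(): hands the job in, once; it reports no verdict.
The state is a dict: "clock": time; "joints": joint angles; "qd": joint speeds; "effort": joint torques, N m; "eef_pos": TCP position; "eef_rot": TCP orientation; "wrist_force": force on the tool from outside, world axes, zero at the start; "moment": the same for the moment, N m; "finger_gap": finger opening in mm.
Only numpy, scipy, OpenCV 4.12 (cv2) and the standard library are available. Lean on these libraries where they do the work, as an engineer would, in place of code of your own. Each camera call takes 0.05 s, during which the arm holds its last target. There are 200 camera calls.

## Task

Hang the wire basket by its peaked handle on the hook at the end of the dipping arm, which is still fully in, and let go of it. Then squeeze the release button against the grip post on the arm and draw the arm out until its pointer stands level with the set mark on the scale, so that the basket hangs quietly over the shallow tray. The arm springs back when let go, so finish while still squeezing the release and holding the arm at the mark; do not upset or shove the other things on the bench.

Things in the scene. Friction and masses are not known exactly. Their poses are not given: they have to be found in the camera images.
- basket_tab (a point): centre of the grey lifting tab on the peak of the handle of the loose steel wire basket: 22 (x) x 10 (y) x 38 mm high, upright, free all round. Axes: the basket's own, z up. The basket is 162 mm high, about 0.1 to 0.2 kg; its wire box, 64 x 64 x 45 mm, stands on the bench, this point 143 mm above its underside
- basket_peak (a point): peak of the basket's handle (wire centre), 122 mm above its underside, 21 mm straight below basket_tab. The handle is an arch of 5 mm wire in the basket's x-z plane: uprights at x = +-31 mm rise from the box to 94 mm height, then slope to the peak. The opening below the peak goes over the hook, with the basket's y axis along the arm. Axes: the basket's own
- basket_mid (a point): the basket's centre line half-way up, 81 mm above its underside and 62 mm below basket_tab; axes: the basket's own
- hook (a point): wire centre at the low point of the hook on the arm's end, 180 mm above the bench. 6 mm wire; its tip, 18 mm outward, tops out 23 mm above this point; arm's block 45 mm inboard. Axes: -y outward along the arm (the way it extends), x level across it, z up. Bring the handle over the tip from outside, then lower it; hung, its peak is 8 mm above this point, the basket's underside 66 mm above the bench
- grip (a point): pinch the arm here, across x from above: 223 mm up, 65 mm inboard (+y) of the hook, midway between the faces when squeezed. Grey grip post with fixed face at x = +14 mm; black ribbed release button opposite, face at x = -21 mm (out) or -14 mm (fully in). Faces 24 mm along y, from 15 mm below to 15 mm above this point; post top 17 mm above it. Block, 24 mm wide, from 21 mm below. Axes as for hook
- release (a joint): travel of the release button into the post, 0 (out, arm locked) to 0.007 m (fully in). Its spring pushes back with 3 N at the start and 6 N fully in; the arm is unlocked from about 0.0055 m on. Only with the arm fully in does the lock engage
- boom (a joint): how far the arm is drawn out, 0 (fully in, locked) to 0.120 m. A spring pulls it back with 2.4 to 3.4 N
- set_mark (a joint): where the set mark is on the scale, in metres of arm travel: the pointer stands level with the mark when boom reads the same value. It differs from run to run, between 0.055 and 0.100; it stays where it is unless pushed
- pointer (a point): the dark pointer that travels with the arm along the robot-side upper edge of the stand's fixed aluminium tube, at the top of the tube (200 mm above the bench), 280 mm inboard (+y) of the hook. Its 2 mm wide finger lies across the tube. Axes as for hook
- mark (a point): the line of the set mark: a small black clip with a 2 mm line across the top of the tube, 200 mm high, set on the scale whose black ticks are 10 mm apart (longer every 50 mm). It is met when pointer and mark have the same y in the stand's axes. Axes as for hook
- stand_foot (a point): centre of the underside of the fixed dipping stand, on the bench, below its column. Foot 120 (x) x 140 (y) x 12 mm, column 24 mm thick, tube on it 30 mm wide, 200 mm long, top 198 mm up. The shallow tray, 70 (x) x 100 (y) x 22 mm, is fixed with its centre 285 mm outward (-y) of this point. Axes as for hook
- bottle_small: bystander: small white bottle with screw cap, 38 x 38 x 89 mm, origin at its underside
- vial: bystander: glass vial, 25 x 25 x 50 mm, origin at its underside
- petri: bystander: pair of petri dishes, 70 x 70 x 32 mm, origin at the underside
- timer: bystander: bench timer lying flat, 62 x 66 x 19 mm, origin at its underside
- beaker: bystander: small beaker, 46 x 46 x 60 mm, origin at its underside
- amber_bottle_a: bystander: amber bottle, 55 x 55 x 109 mm, origin at its underside
Things that resemble listed ones, but are neither listed nor needed, are in the scene too. Leave any purple look-alike of the part that bears basket_tab alone.

How it is judged:
By the outcome, as a careful person would: the job done as asked, in the order asked, and still so for the second after the job is handed in, while the arm keeps its last pose, push and grip.
It also fails if it takes over 61 s, if anything falls off the work surface, if the arm or the gripper's body presses on something with over 40 N, if the wrist force passes 120 N, or if a joint passes its speed limit or range.

## Working session

There is one attempt and no reset: what is moved stays moved. The work goes in short steps, Python scripts to look and compute and a shell command to move; the robot and the scene stay as the last step left them, time stands still between calls to the robot, and variables do not carry over. Pictures are saved under pics/ and viewed, about 8 in all and at most 12, crops included, and the job is handed in when it is done.

```bash
mkdir -p pics; ls; cat > h.py <<'E'
import numpy as np, cv2
from cell import monitor, viewer, ticket, manip
from scipy.spatial.transform import Rotation as Ro
def shot(n,f=None):
    c=viewer.camera(n)
    if f: cv2.imwrite('pics/'+f,c['color'][...,::-1]); np.savez('pics/'+f+'.npz',**c)
    return c
def load(f): return {k:v for k,v in np.load('pics/'+f+'.npz').items()}
def K(c):
    h=c['color'].shape[0]; f=h/2/np.tan(np.radians(float(c['vertical_fov']))/2)
    return np.array([[f,0,float(c['cx'])],[0,f,float(c['cy'])],[0,0,1]])
def ray(c,u,v):
    R=cv2.Rodrigues(np.array(c['rvec'],float))[0]; t=np.array(c['tvec'],float).ravel()
    d=R.T@np.linalg.inv(K(c))@[u,v,1]; return -R.T@t, d/np.linalg.norm(d)
def onz(c,u,v,z):
    o,d=ray(c,u,v); return o+d*(z-o[2])/d[2]
def tri(*obs):
    A=np.zeros((3,3));b=np.zeros(3);rs=[]
    for c,u,v in obs:
        o,d=ray(c,u,v);P=np.eye(3)-np.outer(d,d);A+=P;b+=P@o;rs.append((o,P))
    x=np.linalg.solve(A,b); return x,[round(float(np.linalg.norm(P@(x-o))),2) for o,P in rs]
def proj(c,p): return cv2.projectPoints(np.array(p,float).reshape(-1,3),np.array(c['rvec'],float),np.array(c['tvec'],float),K(c),None)[0].reshape(-1,2)
def st():
    s=monitor.read_state(); print({k:np.round(s[k],3).tolist() for k in('clock','joints','eef_pos','eef_rot','wrist_force','finger_gap')})
E
python3 - <<'E'
from h import *
a=[shot(n,n+'0.png') for n in('side','top','wrist')]
for c in a: print(ray(c,256,192), K(c)[0,0])
st(); print(manip.finger_overhang)
cv2.imwrite('pics/ab.png',cv2.resize(np.vstack([np.hstack([a[0]['color'],a[1]['color']])])[...,::-1],(800,300),interpolation=3))
E
```

```text
pics
(array([-188.57631417, -289.15460551, 1060.75882689]), array([ 0.6287832 ,  0.16843908, -0.75911789])) 393.9667445356109
(array([ 239.59199652, -212.23160683, 1615.1614076 ]), array([ 0.21109262,  0.08917487, -0.97338982])) 410.99871115891364
(array([113.42384865, 543.08874617, 383.63163217]), array([ 0.24178122, -0.08052542, -0.96698371])) 276.7516949764754
{'clock': 0.15, 'joints': [1.169, 0.3, 1.521, 0.0, 1.321, -0.067], 'eef_pos': [180.63, 519.27, 188.73], 'eef_rot': [-1.571, 0.001, 1.236], 'wrist_force': [0.093, 0.085, -0.561], 'finger_gap': 94.06}
8.0
```

View pics/side0.png

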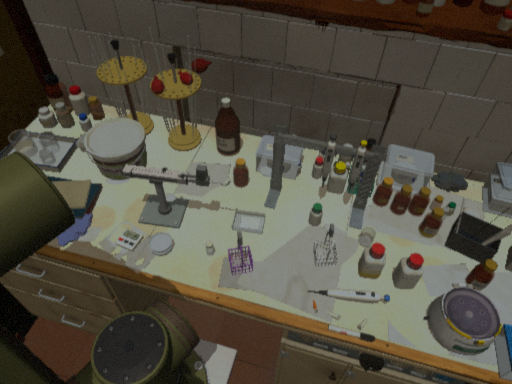

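View pics/top0.png

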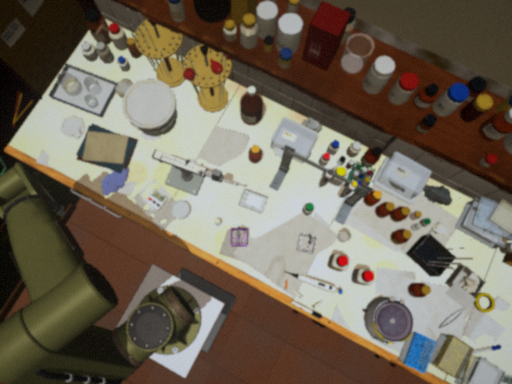

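The side view shows the stand at about (165,195), the tray at (249,221), a steel basket at (325,248) and a purple look-alike at (240,258). The top view shows the steel basket at (307,242), the purple one at (238,237) and the arm running from (155,152) to (240,183). The steel basket fits the description because the other is purple. I'll confirm that with crops.

```bash
python3 - <<'E'
from h import *
s,t=load('side0.png')['color'],load('top0.png')['color']
cr=lambda im,x,y,w,h:cv2.resize(im[y:y+h,x:x+w],(400,300),interpolation=cv2.INTER_CUBIC)
m=np.vstack([np.hstack([cr(s,120,150,100,75),cr(s,285,205,80,60)]),np.hstack([cr(t,145,140,100,75),cr(t,280,215,60,45)])])
cv2.imwrite('pics/crop1.png',m[...,::-1])
E
```

```text
(no output)
```

View pics/crop1.png

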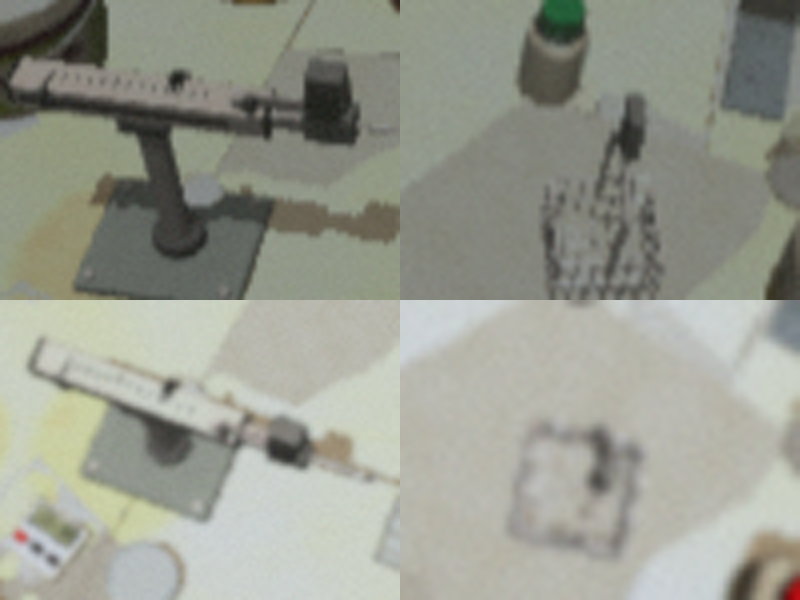

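The crops confirm a grey-tabbed steel basket, with its tab at side (331.4,230) and top (310,238.5). On the tube, the black clip is at side (164.5,170) and top (188,162), and the pointer is near top (202,172). The grip block is at side (202,172) and top (217,251−140…).

```bash
python3 - <<'E'
from h import *
s,t=load('side0.png'),load('top0.png')
S=lambda x,y:(s,120+x/4,150+y/4); T=lambda x,y:(t,145+x/4,140+(y-300)/4)
print('tab',tri((s,285+232/5,205+125/5),(t,280+200/6.667,215+157/6.667)))
print('clip',tri(S(178,78),T(173,389)))
print('post',tri(S(328,75),T(290,440)))
print('tubeL',onz(*T(40,355),198), 'tubeR',onz(*T(232,428),198))
print('hooktip',onz(*T(372,478),200))
print('foot',[onz(*T(*p),12).round(0).tolist() for p in((110,400),(80,470),(210,520),(245,440))])
print('foot side',[onz(*S(*p),12).round(0).tolist() for p in((105,185),(75,290),(240,297),(275,200))])
print('box', [onz(t,280+(x-400)/6.667,215+(y-300)/6.667,45).round(0).tolist() for x,y in((530,425),(640,455),(620,550),(515,532))])
for n,(u,v) in dict(purple=(238,237)).items(): print(n,onz(t,u,v,20))
print(manip)
E
```

```text
tab (array([ 498.83265509, -329.35654435,  140.79635102]), [0.89, 0.89])
clip (array([526.98260979, 185.09994996, 204.42774711]), [2.95, 2.95])
post (array([526.48954559,  61.34217701, 245.59141049]), [2.71, 2.71])
tubeL [500.59488943 306.08773717 198.        ] tubeR [522.61741824 119.33233417 198.        ]
hooktip [540.58326317 -13.41916255 200.        ]
foot [[527.0, 287.0, 12.0], [450.0, 276.0, 12.0], [466.0, 135.0, 12.0], [555.0, 145.0, 12.0]]
foot side [[551.0, 302.0, 12.0], [442.0, 275.0, 12.0], [474.0, 143.0, 12.0], [578.0, 155.0, 12.0]]
box [[513.0, -292.0, 45.0], [527.0, -356.0, 45.0], [473.0, -369.0, 45.0], [454.0, -312.0, 45.0]]
purple [393.72027056 -88.20065398  20.        ]
<Robot object at 0x7f3557763e00>
```

```bash
python3 -m jog '[{"dy":-6},{"dy":-12},{"dy":-15,"dx":-3,"dz":-2.5,"spin":5},{"dy":-15,"dx":-7,"dz":-5.8,"spin":10},{"dy":-15,"dx":-11,"dz":-9,"spin":15},{"dy":-15,"dx":-15,"dz":-12.4,"spin":20},{"dy":-15,"dx":-19,"dz":-15.7,"spin":25},{"dy":-15,"dx":-23,"dz":-19,"spin":30},{"dy":-15,"dx":-27,"dz":-22.3,"spin":34},{"dy":-15,"dx":-31,"dz":-25.6,"spin":38},{"dy":-15,"dx":-35,"dz":-29,"spin":42},{"dy":-15,"dx":-39,"dz":-32.2,"spin":46},{"dy":-15,"dx":-43,"dz":-35.5,"spin":50},{"dy":-15,"dx":-47,"dz":-38.8,"spin":53},{"dy":-15,"dx":-51,"dz":-42,"spin":56},{"dy":-15,"dx":-55,"dz":-45.3,"spin":56},{"dy":-15,"dx":-59,"dz":-48.6,"spin":56},{"dy":-15,"dx":-63,"dz":-52,"spin":56},{"dy":-14,"dx":-67,"dz":-55.3,"spin":56},{"dy":-12,"dx":-70,"dz":-57.6,"spin":56}]' ; python3 - <<'E'
from h import *
st(); c=shot('wrist','w1.png'); st()
E
```

```text
{'clock': 0.15, 'joints': [1.169, 0.3, 1.521, 0.0, 1.321, -0.067], 'eef_pos': [180.63, 519.27, 188.73], 'eef_rot': [-1.571, 0.001, 1.236], 'wrist_force': [0.093, 0.085, -0.561], 'finger_gap': 94.06}
{'clock': 0.2, 'joints': [1.169, 0.3, 1.521, 0.0, 1.321, -0.067], 'eef_pos': [180.643, 519.326, 188.814], 'eef_rot': [-1.571, 0.001, 1.236], 'wrist_force': [0.882, -0.626, 0.357], 'finger_gap': 93.615}validation failed for argument at $[0]...
```

View pics/w1.png

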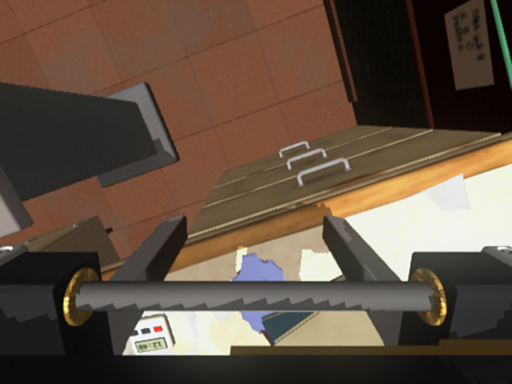

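The rows were refused, apparently because every key is needed. The picture only shows the start view, with the fingers at the bottom. I'll retry with full rows.

```bash
python3 -m jog '[{"grip":9.4,"dx":0,"dy":-6,"dz":0,"spin":0},{"grip":9.4,"dx":0,"dy":-12,"dz":0,"spin":0},{"grip":9.4,"dx":-3,"dy":-15,"dz":-2.5,"spin":5},{"grip":9.4,"dx":-7,"dy":-15,"dz":-5.8,"spin":10},{"grip":9.4,"dx":-11,"dy":-15,"dz":-9,"spin":15},{"grip":9.4,"dx":-15,"dy":-15,"dz":-12.4,"spin":20},{"grip":9.4,"dx":-19,"dy":-15,"dz":-15.7,"spin":25},{"grip":9.4,"dx":-23,"dy":-15,"dz":-19,"spin":30},{"grip":9.4,"dx":-27,"dy":-15,"dz":-22.3,"spin":34},{"grip":9.4,"dx":-31,"dy":-15,"dz":-25.6,"spin":38},{"grip":9.4,"dx":-35,"dy":-15,"dz":-29,"spin":42},{"grip":9.4,"dx":-39,"dy":-15,"dz":-32.2,"spin":46},{"grip":9.4,"dx":-43,"dy":-15,"dz":-35.5,"spin":50},{"grip":9.4,"dx":-47,"dy":-15,"dz":-38.8,"spin":53},{"grip":9.4,"dx":-51,"dy":-15,"dz":-42,"spin":56},{"grip":9.4,"dx":-55,"dy":-15,"dz":-45.3,"spin":56},{"grip":9.4,"dx":-59,"dy":-15,"dz":-48.6,"spin":56},{"grip":9.4,"dx":-63,"dy":-15,"dz":-52,"spin":56},{"grip":9.4,"dx":-67,"dy":-14,"dz":-55.3,"spin":56},{"grip":9.4,"dx":-70,"dy":-12,"dz":-57.6,"spin":56}]' ; python3 - <<'E'
from h import *
st(); c=shot('wrist','w2.png')
E
```

```text
clock: 2.7
eef_pos: [495.2, -333.0, 308.6]
eef_rot: [-1.571, -0.0, 0.258]
wrist_force: [0.5, -0.9, -1.0]
finger_gap: 93.9
{'clock': 2.7, 'joints': [-0.653, 0.353, 1.179, -0.0, 1.609, -0.911], 'eef_pos': [495.159, -332.972, 308.606], 'eef_rot': [-1.571, -0.0, 0.258], 'wrist_force': [0.496, -0.909, -0.958], 'finger_gap': 93.878}
```

View pics/w2.png

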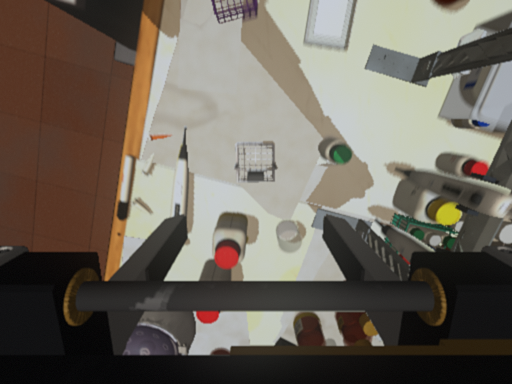

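The steel basket's tab is at about (256,176), lying along the tool's x between the fingertips. The purple basket is at (235,8), far off. I'll measure and take a second, lower wrist view.

```bash
python3 - <<'E'
from h import *
w,s,t=load('w2.png'),load('side0.png'),load('top0.png')
print(onz(w,256,176,143), tri((w,256,176),(s,331.4,230)), tri((w,256,176),(s,331.4,230),(t,310,238.5)))
c=w['color'][120:200,215:300]; g=c.mean(2)
cv2.imwrite('pics/w2c.png',cv2.resize(c,(680,640)[0:2],interpolation=cv2.INTER_CUBIC)[:600,:,::-1])
print('tallgrey top', onz(w,500,40,200),onz(w,430,70,200),onz(w,380,60,0))
E
python3 -m jog '[{"grip":9.4,"dx":0,"dy":4,"dz":0,"spin":0},{"grip":9.4,"dx":0,"dy":7,"dz":0,"spin":0},{"grip":9.4,"dx":0,"dy":7,"dz":0,"spin":0},{"grip":9.4,"dx":0,"dy":7,"dz":0,"spin":0}]'
python3 - <<'E'
from h import *
c=shot('wrist','w3.png'); cv2.imwrite('pics/w3c.png',cv2.resize(c['color'][100:280,150:360],(700,600),interpolation=cv2.INTER_CUBIC)[...,::-1])
E
```

```text
[ 497.98395471 -333.93146296  143.        ] (array([ 497.53330814, -331.9383943 ,  143.59105353]), [1.88, 1.88]) (array([ 497.86048532, -330.67155597,  143.61032311]), [3.08, 0.97, 2.56])
tallgrey top [ 693.71441662 -127.90692278  200.        ] [ 637.84788995 -171.22584129  200.        ] [ 656.11431767 -117.60990682    0.        ]
clock: 3.25
eef_pos: [495.1, -331.2, 240.7]
eef_rot: [-1.572, -0.001, 0.259]
wrist_force: [-0.1, -0.1, 0.2]
finger_gap: 94.2
```

View pics/w3c.png

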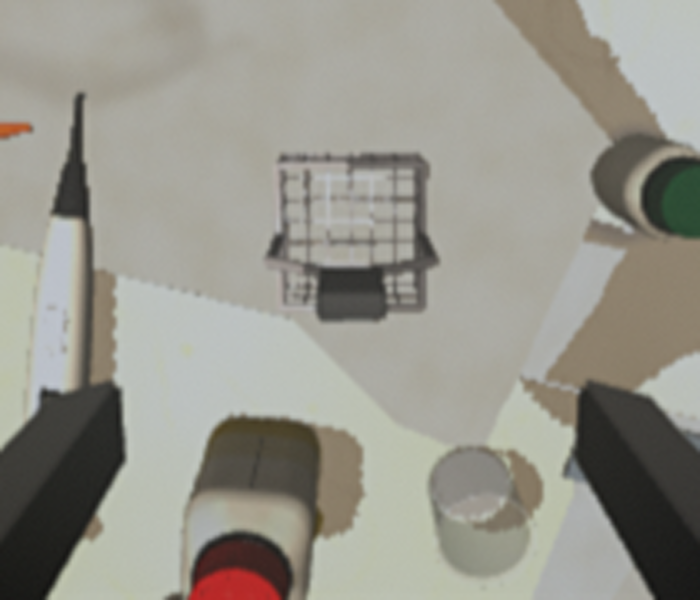

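Crop w3c shows the arch running along the image x axis, with feet at (272,258) and (437,262) and the tab centred at (352,294), which is picture pixel (255.6,188.2). The handle plane is parallel to the jaw axis, so the yaw is right.

```bash
python3 - <<'E'
from h import *
w,w3,s,t=load('w2.png'),load('w3.png'),load('side0.png'),load('top0.png')
p=(w3,255.6,188.2)
print(onz(*p,143), tri((w,256,176),p), tri(p,(s,331.4,230)))
x=tri((w,256,176),p,(s,331.4,230),(t,310,238.5));print(x)
e=monitor.read_state();R=Ro.from_euler('xyz',e['eef_rot']).as_matrix()
tg=onz(*p,143)-[0,0,11]; print('tool delta cm',R.T@(tg-np.array(e['eef_pos']))/10)
print('fingertips px',proj(w3,[np.array(e['eef_pos'])+R@[a,8,0] for a in(-47,0,47)]))
E
```

```text
[ 497.24270767 -332.04968896  143.        ] (array([ 500.24893751, -342.27678845,  100.67409849]), [0.13, 0.13]) (array([ 496.91892399, -330.92682365,  144.04022097]), [0.88, 0.88])
(array([ 497.49276183, -330.851254  ,  144.4723879 ]), [2.76, 0.89, 1.28, 2.86])
tool delta cm [ 0.16411116 10.89047376 -0.11812847]
fingertips px [[193.05688485 214.79926449]
 [253.72051857 214.8251742 ]
 [314.42586739 214.85110172]]
```

```bash
python3 -m jog '[{"grip":9.4,"dx":0.15,"dy":4,"dz":-0.1,"spin":0},{"grip":9.4,"dx":0.15,"dy":8,"dz":-0.1,"spin":0},{"grip":9.4,"dx":0.15,"dy":10.8,"dz":-0.1,"spin":0},{"grip":9.4,"dx":0.15,"dy":10.8,"dz":-0.1,"spin":0},{"grip":5,"dx":0.15,"dy":10.8,"dz":-0.1,"spin":0},{"grip":3,"dx":0.15,"dy":10.8,"dz":-0.1,"spin":0},{"grip":2,"dx":0.15,"dy":10.8,"dz":-0.1,"spin":0},{"grip":1,"dx":0.15,"dy":10.8,"dz":-0.1,"spin":0},{"grip":1,"dx":0.15,"dy":10.8,"dz":-0.1,"spin":0},{"grip":1,"dx":0.15,"dy":10.8,"dz":-0.1,"spin":0},{"grip":1,"dx":0.15,"dy":10.8,"dz":-0.1,"spin":0},{"grip":1,"dx":0.15,"dy":10.8,"dz":-0.1,"spin":0}]' 15; python3 - <<'E'
from h import *
shot('wrist','w4.png')
E
```

```text
clock: 4.8
eef_pos: [496.4, -331.5, 131.1]
eef_rot: [-1.571, 0.0, 0.259]
wrist_force: [-0.0, -0.7, 0.3]
finger_gap: 21.5
```

The tab is held with a 21.5 mm gap. Before carrying the basket I'll check the tall grey stand near the path and compute the stand's axes.

```bash
python3 - <<'E'
from h import *
s,t,w=load('side0.png'),load('top0.png'),load('w2.png')
print('bar base',onz(s,275,205,0),onz(t,275,187,0),onz(w,425,75,0))
print('bar top',tri((s,280,135),(t,290,150)),tri((s,272,136),(t,284,150)),[ (z,onz(s,280,135,z).round().tolist(),onz(t,290,150,z).round().tolist()) for z in(100,200,300)])
E
python3 -m jog '[{"grip":1,"dx":0,"dy":-1,"dz":0,"spin":0},{"grip":1,"dx":0,"dy":-3,"dz":0,"spin":0},{"grip":1,"dx":0,"dy":-6,"dz":0,"spin":0},{"grip":1,"dx":0,"dy":-9,"dz":0,"spin":0},{"grip":1,"dx":0,"dy":-12,"dz":0,"spin":0},{"grip":1,"dx":0,"dy":-14,"dz":0,"spin":0},{"grip":1,"dx":0,"dy":-14.4,"dz":0,"spin":0},{"grip":1,"dx":0,"dy":-14.4,"dz":0,"spin":0}]'
```

```text
bar base [ 652.36212037 -132.95136306    0.        ] [ 644.48495105 -122.44147085    0.        ] [ 738.41635796 -120.14965399    0.        ]
bar top (array([ 722.85694673, -119.45741515,  254.88567893]), [2.58, 2.58]) (array([712.94448621, -98.84707417, 253.6714126 ]), [4.7, 4.7]) [(100, [897.0, -84.0, 100.0], [778.0, -112.0, 100.0]), (200, [784.0, -105.0, 200.0], [743.0, -118.0, 200.0]), (300, [671.0, -127.0, 300.0], [707.0, -125.0, 300.0])]
clock: 5.85
eef_pos: [496.3, -331.4, 274.7]
eef_rot: [-1.57, 0.0, 0.259]
wrist_force: [0.4, 0.2, -2.2]
finger_gap: 21.4
```

```bash
python3 -m jog '[{"grip":1,"dx":0.3,"dy":0,"dz":0.6,"spin":0},{"grip":1,"dx":1,"dy":0,"dz":2.1,"spin":1},{"grip":1,"dx":2.2,"dy":0,"dz":4.6,"spin":2},{"grip":1,"dx":3.5,"dy":0,"dz":7.4,"spin":3},{"grip":1,"dx":4.8,"dy":0,"dz":10.2,"spin":4},{"grip":1,"dx":6.1,"dy":0,"dz":13,"spin":5},{"grip":1,"dx":7.4,"dy":0,"dz":15.8,"spin":6},{"grip":1,"dx":8.7,"dy":0,"dz":18.4,"spin":7},{"grip":1,"dx":9.8,"dy":0,"dz":20.6,"spin":7.8},{"grip":1,"dx":10.6,"dy":0,"dz":22.4,"spin":7.8},{"grip":1,"dx":11.1,"dy":0,"dz":23.3,"spin":7.8},{"grip":1,"dx":11.2,"dy":0,"dz":23.7,"spin":7.8},{"grip":1,"dx":11.2,"dy":0,"dz":23.7,"spin":7.8}]'
python3 - <<'E'
from h import *
c=shot('wrist','w5.png');  c2=shot('side','s5.png'); shot('top','t5.png')
a=cv2.resize(c['color'],None,fx=1.17,fy=1.17,interpolation=3); cv2.imwrite('pics/w5c.png',cv2.resize(c['color'][:230,100:400],(780,598),interpolation=cv2.INTER_CUBIC)[...,::-1])
E
```

```text
clock: 7.48
eef_pos: [544.0, -74.0, 275.1]
eef_rot: [-1.571, 0.0, 0.122]
wrist_force: [0.1, -1.1, -1.5]
finger_gap: 22.0
```

View pics/w5c.png

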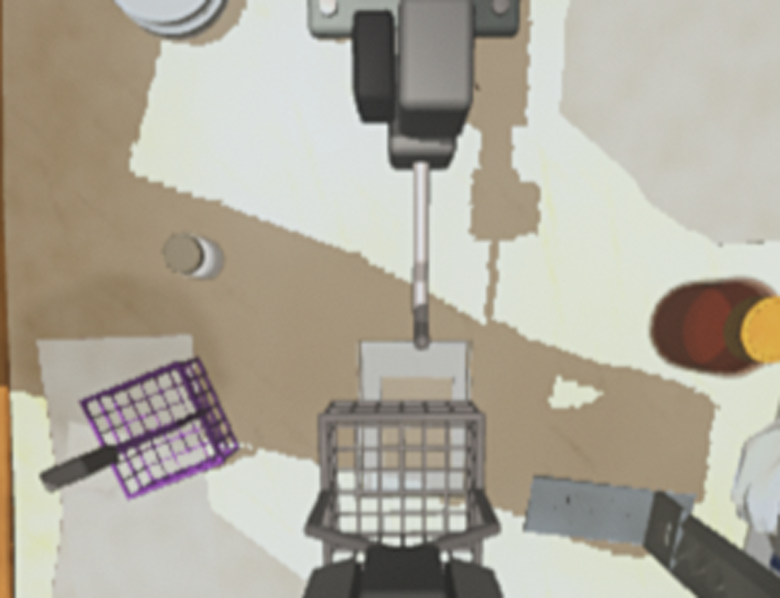

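The hook wire runs straight up the image at crop x≈421, with its tip at about (422,340). The held tab is at crop x≈402 and the box is square to the image. The purple basket is well clear at the left.

```bash
python3 - <<'E'
from h import *
w,s,t=load('w5.png'),load('s5.png'),load('t5.png')
P=lambda x,y:(w,100+x/2.6,y/2.6)
yaw=.122;R=Ro.from_euler('xyz',[-np.pi/2,0,yaw]).as_matrix()
tcp=np.array([544,-74,275.1])
f=lambda p:((R.T@(p-tcp))/10).round(2).tolist()
tip=onz(*P(422,338),201); print('tip',tip,f(tip))
a=onz(*P(421.5,165),198); b=onz(*P(421.5,265),185);print('wire',a,b,f(a),f(b))
print('blockend',f(onz(*P(421,165),195)))
tab=onz(*P(401,572),275.1+11+19);print('tab',tab,f(tab))
print('boxtop edge L/R mid', f(onz(*P(402,405),275+11-98)))
print('post top corners',[onz(*P(*p),240).round(1).tolist()+f(onz(*P(*p),240)) for p in((402,105),(470,108),(474,0))])
# where does predicted hook project in side/top
for c,n in((s,'side'),(t,'top')): print(n,proj(c,[tip]))
h,wd=60,80
o=[]
for c in(s,t):
    u,v=proj(c,[tip])[0].astype(int); o.append(cv2.resize(c['color'][v-30:v+30,u-40:u+40],(400,300),interpolation=cv2.INTER_CUBIC)); print(u-40,v-30)
cv2.imwrite('pics/st5.png',np.hstack(o)[...,::-1])
E
```

```text
tip [544.47887422 -11.7611657  201.        ] [0.8, 7.41, 6.17]
wire [536.77922863  46.68792158 198.        ] [541.30270134  14.4122306  185.        ] [0.75, 7.71, 12.07] [0.81, 9.01, 8.81]
blockend [0.74, 8.01, 12.12]
tab [543.39265222 -64.00115205 305.1       ] [0.06, -3.0, 1.0]
boxtop edge L/R mid [0.07, 8.71, 3.55]
post top corners [[529.0, 54.4, 240.0, 0.07, 3.51, 12.92], [548.7, 56.0, 240.0, 2.05, 3.51, 12.84], [545.8, 83.3, 240.0, 2.09, 3.51, 15.59]]
side [[229.72232181 180.34556407]]
top [[238.10455472 183.2794233 ]]
189 150
198 153
```

View pics/st5.png

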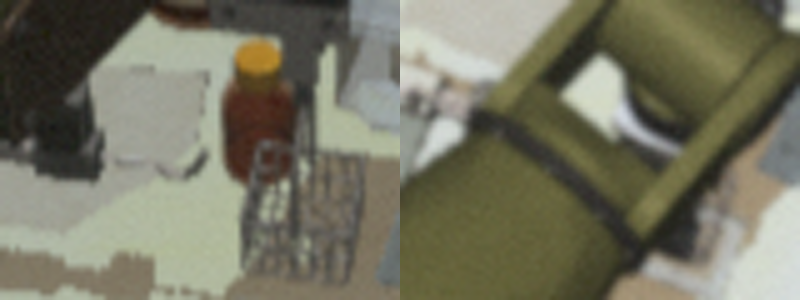

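The side crop shows the hook tip at (205,155), which is picture pixel (230,181). That matches the prediction of (229.7,180.3). So the tip is at tool (+0.8, –, +6.2) cm and the hook's low point at about dz +7.8. I'll lower first so the box stays below the hook, then slide in.

```bash
python3 -m jog '[{"grip":1,"dx":0.2,"dy":1,"dz":0,"spin":0},{"grip":1,"dx":0.6,"dy":2.5,"dz":0,"spin":0},{"grip":1,"dx":0.8,"dy":4,"dz":0,"spin":0},{"grip":1,"dx":0.8,"dy":4.8,"dz":0,"spin":0},{"grip":1,"dx":0.8,"dy":4.8,"dz":0.8,"spin":0},{"grip":1,"dx":0.8,"dy":4.8,"dz":2,"spin":0},{"grip":1,"dx":0.8,"dy":4.8,"dz":3.2,"spin":0},{"grip":1,"dx":0.8,"dy":4.8,"dz":4.2,"spin":0},{"grip":1,"dx":0.8,"dy":4.8,"dz":4.8,"spin":0},{"grip":1,"dx":0.8,"dy":4.8,"dz":4.8,"spin":0}]'
python3 - <<'E'
from h import *
c=shot('wrist','w6.png');s=shot('side','s6.png'); 
cv2.imwrite('pics/w6c.png',np.hstack([cv2.resize(c['color'][100:250,180:330],(400,400),interpolation=cv2.INTER_CUBIC),cv2.resize(s['color'][145:220,185:260],(400,400),interpolation=cv2.INTER_CUBIC)])[...,::-1])
E
```

```text
clock: 8.88
eef_pos: [546.2, -24.8, 227.2]
eef_rot: [-1.571, -0.0, 0.123]
wrist_force: [0.1, -0.3, -1.3]
finger_gap: 21.7
```

View pics/w6c.png

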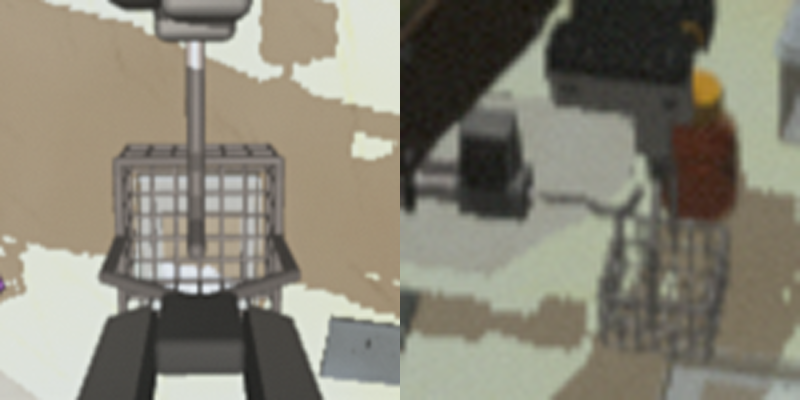

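The wrist crop shows the hook tip at (195,248), just short of the arch and about centred under the peak. The side crop shows the basket just outside the hook, as planned.

```bash
python3 - <<'E'
from h import *
w=load('w6.png')
R=Ro.from_euler('xyz',[-np.pi/2,0,.123]).as_matrix();tcp=np.array([546.2,-24.8,227.2])
f=lambda p:((R.T@(p-tcp))/10).round(2).tolist()
P=lambda x,y:(w,180+x*.375,100+y*.375)
print('tip end',f(onz(*P(195,252),200)),'blockend',f(onz(*P(195,40),195)),'wire mid',f(onz(*P(195,130),185)))
# handle shoulders at 94mm, tab top
z=227.2+11
print('shoulders',f(onz(*P(106,275),z-49)),f(onz(*P(293,272),z-49)),'tabtop near edge',f(onz(*P(200,340),z+19)))
print('box far top edge',f(onz(*P(198,160),z-98)),'near far-bottom',f(onz(*P(198,148),z-143)))
E
```

```text
tip end [-0.05, 2.72, 1.11] blockend [-0.04, 3.22, 7.5] wire mid [-0.05, 4.22, 4.74]
shoulders [-2.99, 3.8, 0.02] [3.17, 3.8, 0.13] tabtop near edge [0.1, -3.0, 0.49]
box far top edge [0.03, 8.7, 3.12] near far-bottom [0.03, 13.2, 3.01]
```

```bash
python3 -m jog '[{"grip":1,"dx":-0.05,"dy":0,"dz":0.6,"spin":0},{"grip":1,"dx":-0.05,"dy":0,"dz":1.6,"spin":0},{"grip":1,"dx":-0.05,"dy":0,"dz":2.5,"spin":0},{"grip":1,"dx":-0.05,"dy":0,"dz":2.9,"spin":0},{"grip":1,"dx":-0.05,"dy":0,"dz":2.9,"spin":0},{"grip":1,"dx":-0.05,"dy":0.8,"dz":2.9,"spin":0},{"grip":1,"dx":-0.05,"dy":1.6,"dz":2.9,"spin":0},{"grip":1,"dx":-0.05,"dy":2.3,"dz":2.9,"spin":0},{"grip":1,"dx":-0.05,"dy":2.6,"dz":2.9,"spin":0},{"grip":1,"dx":-0.05,"dy":2.6,"dz":2.9,"spin":0}]'
python3 - <<'E'
from h import *
c=shot('wrist','w7.png');s=shot('side','s7.png'); 
cv2.imwrite('pics/w7c.png',np.hstack([cv2.resize(c['color'][100:250,180:330],(400,400),interpolation=cv2.INTER_CUBIC),cv2.resize(s['color'][145:220,185:260],(400,400),interpolation=cv2.INTER_CUBIC)])[...,::-1])
E
```

```text
clock: 10.22
eef_pos: [542.1, 3.5, 201.0]
eef_rot: [-1.571, 0.0, 0.122]
wrist_force: [0.7, 0.2, -0.9]
finger_gap: 21.9
```

View pics/w7c.png

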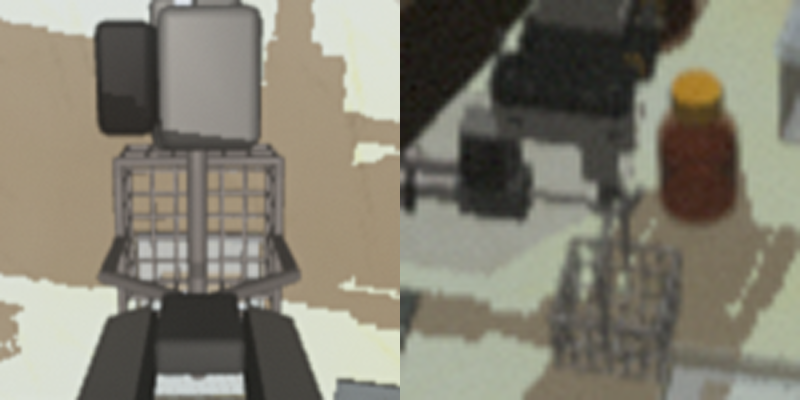

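The hook now passes under the arch, with its tip showing outside beyond the tab. I'll lower the last 2–3 mm, release and rise.

```bash
python3 -m jog '[{"grip":1,"dx":0,"dy":0.15,"dz":0,"spin":0},{"grip":1,"dx":0,"dy":0.3,"dz":0,"spin":0},{"grip":1,"dx":0,"dy":0.3,"dz":0,"spin":0}]'; python3 -m jog '[{"grip":2.4,"dx":0,"dy":0,"dz":0,"spin":0},{"grip":2.8,"dx":0,"dy":0,"dz":0,"spin":0},{"grip":3.6,"dx":0,"dy":0,"dz":0,"spin":0},{"grip":4.6,"dx":0,"dy":0,"dz":0,"spin":0},{"grip":4.6,"dx":0,"dy":0,"dz":0,"spin":0},{"grip":4.6,"dx":0,"dy":-1.5,"dz":0,"spin":0},{"grip":4.6,"dx":0,"dy":-4,"dz":0,"spin":0},{"grip":4.6,"dx":0,"dy":-7,"dz":0,"spin":0},{"grip":4.6,"dx":0,"dy":-9,"dz":0,"spin":0},{"grip":4.6,"dx":0,"dy":-9,"dz":0,"spin":0}]'
python3 - <<'E'
from h import *
c=shot('wrist','w8.png');s=shot('side','s8.png'); shot('top','t8.png')
cv2.imwrite('pics/w8c.png',np.hstack([cv2.resize(c['color'][0:250,140:370],(460,500),interpolation=cv2.INTER_CUBIC),cv2.resize(s['color'][145:220,165:216],(340,500),interpolation=cv2.INTER_CUBIC)])[...,::-1])
E
```

```text
clock: 10.7
eef_pos: [542.1, 3.6, 198.0]
eef_rot: [-1.571, 0.0, 0.123]
wrist_force: [-0.2, 0.1, -1.4]
finger_gap: 21.9
clock: 11.95
eef_pos: [542.6, 3.6, 290.2]
eef_rot: [-1.571, -0.003, 0.123]
wrist_force: [-0.3, -0.4, -0.5]
finger_gap: 45.8
```

View pics/w8c.png

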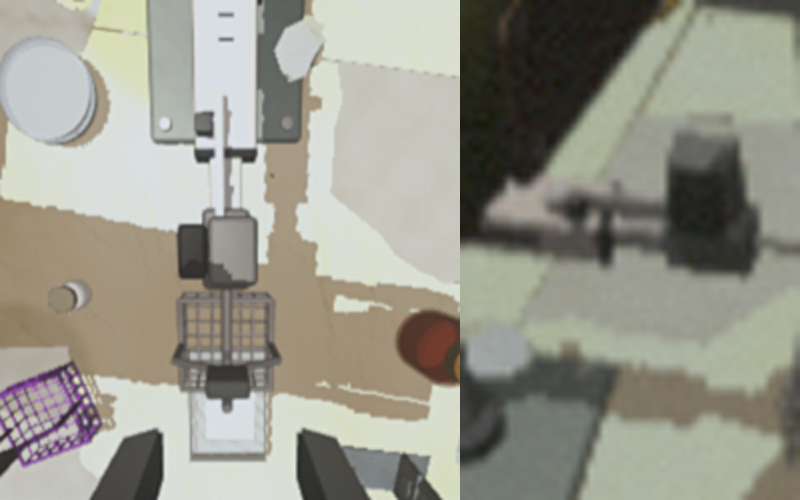

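The basket hangs on the hook with its tab at (228,380), the tip visible outside it, and the gripper clear. The post top spans (207–257, 215–283) and the button is to its left at 178–207. The pointer is at (205,122) beside the tube. Next I'll compute the pinch pose.

```bash
python3 - <<'E'
from h import *
w=load('w8.png')
e=monitor.read_state();R=Ro.from_euler('xyz',e['eef_rot']).as_matrix();tcp=np.array(e['eef_pos'])
f=lambda p:((R.T@(p-tcp))/10).round(2).tolist()
P=lambda x,y:(w,140+x/2,y/2)
for n,x,y,z in(('postL',207,250,240),('postR',257,250,240),('post far',232,215,240),('post near',232,284,240),('btnL',178,250,238),('btn far',192,226,238),('btn near',192,277,238),('hooktip',227,408,201),('wire',226.5,320,190),('boomL',210,190,200),('boomR',242,190,200),('tubeL',193,90,198),('tubeR',257,90,198),('pointer',205,122,200),('foot L',152,142,12),('footR',301,142,12)):
    p=onz(*P(x,y),z); print(n,p.round(1),f(p))
print('body', st())
g=cv2.resize(w['color'][40:90,210:290],(640,400),interpolation=cv2.INTER_CUBIC)
col=w['color'][:,225:290].mean(2).round().astype(int)
for r in range(0,82,2): print(r,col[r,:36:2])
E
```

```text
postL [525.9  68.8 240. ] [-0.79, 4.74, 6.67]
postR [547.2  71.5 240. ] [1.37, 4.74, 6.67]
post far [534.8  84.5 240. ] [0.29, 4.74, 8.12]
post near [538.3  55.8 240. ] [0.29, 4.74, 5.23]
btnL [513.3  67.3 238. ] [-2.06, 4.94, 6.67]
btn far [518.3  78.  238. ] [-1.43, 4.94, 7.67]
btn near [520.5  56.5 238. ] [-1.47, 4.94, 5.51]
hooktip [544.5 -13.  201. ] [0.07, 8.64, -1.67]
wire [538.6  32.5 190. ] [0.04, 9.74, 2.91]
boomL [522.8  96.3 200. ] [-0.76, 8.74, 9.44]
boomR [538.3  98.2 200. ] [0.81, 8.74, 9.44]
tubeL [509.6 139.9 198. ] [-1.52, 8.94, 13.93]
tubeR [539.6 143.6 198. ] [1.49, 8.94, 13.93]
pointer [516.9 126.5 200. ] [-0.97, 8.74, 12.5]
foot L [465.5 140.5  12. ] [-5.88, 27.55, 14.52]
footR [582.9 155.   12. ] [5.95, 27.54, 14.52]
{'clock': 12.1, 'joints': [-0.061, 0.227, 1.386, -0.0, 1.529, -0.183], 'eef_pos': [541.882, 3.559, 287.39], 'eef_rot': [-1.571, 0.001, 0.122], 'wrist_force': [-0.264, 0.349, -0.216], 'finger_gap': 46.098}
body None
0 [164 166 164 165 163 166 219 222 221 221 221 221 222 221 221 222 221 221]
2 [164 166 164 166 164 165 217 222 221 221 222 221 221 221 
[... 2316 characters left out ...]
23 221]
64 [143 185 181 179 180 180 126 111 111 109  90 197 225 193 142 216 223 223]
66 [185 185 181 181 181 181 152  61  59  60  60 196 224 193 149 219 222 222]
68 [178 178 175 174 177 176 167 161 156 133 109 198 224 192 159 224 223 222]
70 [115 113 116 117 113 113 149 229 227 225 220 221 223 198 164 226 223 222]
72 [166 165 194 199 174 178 164 227 225 225 225 222 224 195 158 212 226 224]
74 [224 223 222 222 222 225 135 149 150 148 139 185 227 177  85  97 134 134]
76 [221 221 221 220 220 224 110  69  70  71  65 156 228 176  54  64  66  66]
78 [221 221 220 221 220 224 139  55  60  57  90 176 226 180  74  85 116 114]
80 [220 221 220 221 221 222 206  70  69  63 203 225 224 193 135 156 223 216]
```

The pointer and mark won't be in the wrist view while I pinch, so I'll measure their separation first from over the tube.

```bash
python3 -m jog '[{"grip":6.5,"dx":0.05,"dy":0,"dz":3,"spin":0},{"grip":6.5,"dx":0.05,"dy":0,"dz":8,"spin":0},{"grip":6.5,"dx":0.05,"dy":0,"dz":13,"spin":0},{"grip":6.5,"dx":0.05,"dy":0,"dz":18,"spin":0},{"grip":6.5,"dx":0.05,"dy":0,"dz":21,"spin":0},{"grip":6.5,"dx":0.05,"dy":0,"dz":22,"spin":0},{"grip":6.5,"dx":0.05,"dy":0,"dz":22,"spin":0},{"grip":6.5,"dx":0.05,"dy":0,"dz":22,"spin":0}]'
python3 - <<'E'
from h import *
c=shot('wrist','w9.png')
e=monitor.read_state();R=Ro.from_euler('xyz',[-np.pi/2,0,.1225]).as_matrix();tcp=np.array(e['eef_pos'])
np.savez('pics/pose9.npz',R=R,tcp=tcp)
hook=np.array([542.4,3.6,180])
S=np.stack([R[:,0],R[:,2]]) # stand x,y
u=[proj(c,[hook+R@[0,-20,y]+R@[x,0,0]])[0].round(1).tolist() for x,y in((0,100),(0,300),(-15,180),(-15,280))]
print(u,e['eef_pos'])
v0,v1=int(u[1][1])-25,int(u[0][1])+5
im=c['color'][max(v0,0):v1,int(u[0][0])-45:int(u[0][0])+45]
print(max(v0,0),v1,int(u[0][0])-45)
k=min(590/im.shape[0],780/90); print(k)
cv2.imwrite('pics/w9c.png',cv2.resize(im,None,fx=k,fy=k,interpolation=cv2.INTER_CUBIC)[...,::-1])
E
```

```text
clock: 13.1
eef_pos: [516.0, 220.9, 288.1]
eef_rot: [-1.571, 0.0, 0.121]
wrist_force: [-0.2, -0.8, 0.5]
finger_gap: 65.2
[[253.8, 288.4], [253.4, 109.2], [239.9, 223.9], [238.5, 130.1]] [516.03163758 220.93039648 288.1359008 ]
84 293 208
2.8229665071770333
```

View pics/w9c.png

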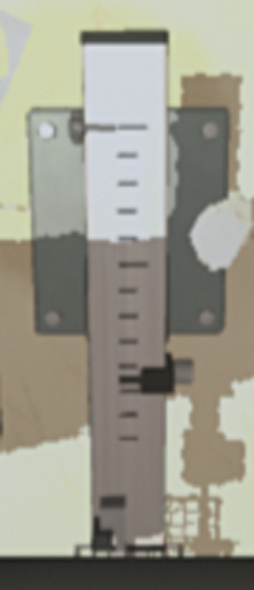

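The pointer finger is at crop (100,127), level with the zero tick. The mark's line is at about (130,380), between the 90 tick (366) and the 100 tick (390). I'll refine both with intensity profiles.

```bash
python3 - <<'E'
from h import *
c=load('w9.png');g=c['color'].mean(2)
z=np.load('pics/pose9.npz');R,tcp=z['R'],z['tcp']
Y=lambda u,v,h:float((onz(c,u,v,h)-tcp)@R[:,2])
def dips(u0,u1,r0,r1,th=25):
    p=g[r0:r1,u0:u1].mean(1); b=np.array([np.percentile(p[max(0,i-5):i+6],75) for i in range(len(p))]); d=np.clip(b-p-8,0,None); out=[];i=0
    while i<len(d):
        if d[i]>0:
            j=i
            while j<len(d) and d[j]>0:j+=1
            if d[i:j].max()>th: out.append((round(float((d[i:j]*np.arange(i,j)).sum()/d[i:j].sum()+r0),2),round(float(d[i:j].sum())),j-i))
            i=j
        i+=1
    return out
for n,a,b in(('pointer',240,247),('ticks',251,256),('markline',257,261)):
    o=dips(a,b,100,245); print(n,[(v,s,w,round(Y((a+b-1)/2,v,198 if n=='ticks' else 200),2)) for v,s,w in o])
print(g[208:228,246:272:2].astype(int))
print(g[122:136,234:264:2].astype(int))
E
```

```text
pointer [(128.79, 182, 4, 62.34), (169.71, 163, 4, 20.92)]
ticks [(128.51, 109, 4, 62.54), (138.49, 116, 4, 52.65), (148.5, 112, 4, 42.55), (158.31, 133, 3, 32.48), (168.34, 156, 4, 22.0), (177.3, 74, 3, 12.47), (186.48, 61, 3, 2.54), (195.51, 71, 3, -7.4), (204.47, 63, 3, -17.42), (213.23, 70, 3, -27.39), (219.4, 190, 7, -34.51), (230.36, 77, 3, -47.37), (238.73, 45, 3, -57.38)]
markline [(128.53, 81, 4, 62.58), (169.64, 152, 4, 20.98), (177.26, 58, 3, 12.92), (218.43, 343, 11, -32.65)]
[[128 128 128 129 134 130 132 129 126 129 107 122 138]
 [128 128 128 129 134 130 131 128 126 129  88  85 138]
 [127 128 128 129 133 131 131 128 126 129  83  61 127]
 [128 130 127 128 133 130 132 131 128 130  85  47  96]
 [127 128 115 113 117 122 131 129 126 130  85  38  81]
 [126 130  92  83  87 104 117 110 108 111  73  37  87]
 [127 128 100  94  98 106  83  61  60  60  49  39  96]
 [127 128 123 125 129 124  57  38  38  40  41  39 100]
 [126 128 116 115 119 113  51  42  41  42  42  41 102]
 [126 130  84  71  72  71  47  42  44  44  44  41  98]
 [126 129  71  43  43  45  42  43  44  42  44  40  92]
 [
[... 676 characters left out ...]
1 211]
 [100  96 199 214 213 213 213 213 213 213 212 213 213 212 211]
 [ 92  88 195 214 213 213 213 214 214 213 214 213 212 212 210]
 [113 105 173 193 194 200 199 202 202 200 201 201 200 209 211]
 [130 119 125 137 139 155 154 164 166 158 158 158 157 197 211]
 [130 125 111 133 128 123 122 134 155 148 147 148 147 191 211]
 [113 113 127 181 175 160 161 171 204 204 203 203 203 208 211]
 [104  97 156 212 210 207 208 208 215 216 215 215 214 214 210]
 [100  88 184 216 214 214 215 213 213 212 212 213 212 212 210]
 [104  91 190 215 212 212 213 212 212 212 212 212 212 211 211]
 [119 104 189 213 212 211 212 212 212 212 212 212 212 212 211]
 [150 139 190 213 211 211 212 211 213 213 213 213 212 211 210]]
```

```bash
python3 - <<'E'
from h import *
c=load('w9.png');g=c['color'].mean(2)
z=np.load('pics/pose9.npz');R,tcp=z['R'],z['tcp']
Y=lambda u,v,h:float((onz(c,u,v,h)-tcp)@R[:,2])
def cen(u0,u1,r0,r1,base):
    p=np.clip(base-g[r0:r1,u0:u1].mean(1)-6,0,None);return float((p*np.arange(r0,r1)).sum()/p.sum())
m=cen(251,256,215,221,128); m2=cen(251,256,216,221,107); p=cen(240,243,126,132,213); p2=cen(243,248,126,132,213);t100=cen(251,256,221,224,115)
print(m,m2,p,p2,t100)
for h in(199,200,201): print(h,[round(Y(241,a,h)-Y(253,b,h),2) for a in(p,p2) for b in(m,m2,218.0)])
print('tick90,100',Y(253,213.23,198),Y(253,t100,198))
E
```

```text
218.1102310231023 218.03348214285714 128.63319551092735 128.88489968321014 222.0391304347826
199 [95.11, 95.02, 94.98, 94.87, 94.78, 94.74]
200 [94.78, 94.69, 94.65, 94.53, 94.44, 94.4]
201 [94.44, 94.35, 94.32, 94.2, 94.11, 94.07]
tick90,100 -27.38950447110849 -37.582101205535245
```

The set mark reads 94.6 mm (±0.4), and the ticks confirm the scale: 0 to 90 measures 89.9. Now I'll go to the pinch.

```bash
python3 -m jog '[{"grip":6.5,"dx":0,"dy":0,"dz":-3,"spin":0},{"grip":6.5,"dx":0,"dy":0,"dz":-8,"spin":0},{"grip":6.5,"dx":0,"dy":0,"dz":-12.5,"spin":0},{"grip":6.5,"dx":0,"dy":0,"dz":-15.4,"spin":0},{"grip":6.5,"dx":0,"dy":0,"dz":-15.4,"spin":0},{"grip":6.5,"dx":0,"dy":2.5,"dz":-15.4,"spin":0},{"grip":6.5,"dx":0,"dy":5,"dz":-15.4,"spin":0},{"grip":6.5,"dx":0,"dy":6.6,"dz":-15.4,"spin":0},{"grip":6.5,"dx":0,"dy":7.1,"dz":-15.4,"spin":0},{"grip":6.5,"dx":0,"dy":7.1,"dz":-15.4,"spin":0},{"grip":6.5,"dx":0,"dy":7.1,"dz":-15.4,"spin":0}]'
python3 - <<'E'
from h import *
c=shot('wrist','w10.png');st()
g=c['color'].mean(2)
for v in(150,165,180,200,210): print(v,g[v,190:330:4].astype(int))
E
```

```text
clock: 14.52
eef_pos: [534.9, 69.2, 218.0]
eef_rot: [-1.571, -0.001, 0.123]
wrist_force: [-0.1, -0.2, 0.4]
finger_gap: 64.8
{'clock': 14.575, 'joints': [0.061, 0.254, 1.512, -0.0, 1.374, -0.062], 'eef_pos': [534.848, 69.189, 217.89], 'eef_rot': [-1.571, -0.001, 0.122], 'wrist_force': [0.048, -0.115, -0.22], 'finger_gap': 64.798}
150 [144 143 142 142 145 141 145 144 145 144 144 126 138 194 217 179 138 197
 198 196 163 143 142 142 144 144 143 143 140 145 142 143 143 142 186]
165 [140 139 139 139 140 140 135 143 141 139 140 142 141 106 130 129 124 127
 106 141 140 137 140 141 141 141 141 142 141 132 142 139 140 141 139]
180 [142 141 141 140 140 140 139 139 136 137 137 136 135  78 124 119 122 123
  72 137 138 138 139 138 139 138 138 137 137 136 131 137 138 138 137]
200 [138 137 138 139 136 136 136 136 136  85  61  60  41  50  43  44  43  43
  44  45  68 137 138 137 137 136 136 135 134 134 128 134 135 136 136]
210 [138 138 138 138 136 136 136 136  71  34  35  33  32  60  67  66  66  67
  69  68  63 102  70 137 136 136 137 135 136 134 131 133 134 134 134]
```

```bash
python3 -m jog '[{"grip":5,"dx":0,"dy":0,"dz":0,"spin":0},{"grip":4,"dx":0,"dy":0,"dz":0,"spin":0},{"grip":3.5,"dx":0,"dy":0,"dz":0,"spin":0},{"grip":3,"dx":0,"dy":0,"dz":0,"spin":0},{"grip":2.6,"dx":0,"dy":0,"dz":0,"spin":0},{"grip":2,"dx":0,"dy":0,"dz":0,"spin":0},{"grip":2,"dx":0,"dy":0,"dz":0,"spin":0},{"grip":2,"dx":0,"dy":0,"dz":0,"spin":0}]' 25; python3 -c "
from h import *;st();shot('side','s11.png')"
```

```text
clock: 15.58
eef_pos: [533.7, 69.0, 217.1]
eef_rot: [-1.571, 0.002, 0.123]
wrist_force: [-8.9, -2.7, 3.3]
finger_gap: 26.1
{'clock': 15.575, 'joints': [0.061, 0.254, 1.513, -0.0, 1.376, -0.062], 'eef_pos': [533.749, 68.96, 217.098], 'eef_rot': [-1.571, 0.002, 0.123], 'wrist_force': [-8.931, -2.693, 3.321], 'finger_gap': 26.126}
```

The gap shows the button is fully in. There is 9 N of sideways load, so I'll ease x by 1 mm and then start drawing slowly.

```bash
python3 -m jog '[{"grip":2,"dx":-0.05,"dy":0,"dz":0,"spin":0},{"grip":2,"dx":-0.1,"dy":0,"dz":0,"spin":0},{"grip":2,"dx":-0.1,"dy":0,"dz":0,"spin":0},{"grip":2,"dx":-0.1,"dy":0,"dz":0,"spin":0}]'; python3 -m jog '[{"grip":2,"dx":0,"dy":0,"dz":-0.05,"spin":0},{"grip":2,"dx":0,"dy":0,"dz":-0.12,"spin":0},{"grip":2,"dx":0,"dy":0,"dz":-0.22,"spin":0},{"grip":2,"dx":0,"dy":0,"dz":-0.34,"spin":0},{"grip":2,"dx":0,"dy":0,"dz":-0.48,"spin":0},{"grip":2,"dx":0,"dy":0,"dz":-0.64,"spin":0},{"grip":2,"dx":0,"dy":0,"dz":-0.8,"spin":0},{"grip":2,"dx":0,"dy":0,"dz":-0.92,"spin":0},{"grip":2,"dx":0,"dy":0,"dz":-1,"spin":0},{"grip":2,"dx":0,"dy":0,"dz":-1,"spin":0}]'
python3 - <<'E'
from h import *
st();c=shot('wrist','w12.png');a=load('w10.png')
# does the post move with the camera? compare post region and hook
x=a['color'][195:240,205:290].astype(np.float32).mean(2);y=c['color'][195:240,205:290].astype(np.float32).mean(2)
print('img diff post',np.abs(x-y).mean())
E
```

```text
clock: 16.12
eef_pos: [533.6, 69.0, 217.2]
eef_rot: [-1.571, -0.0, 0.122]
wrist_force: [-1.3, -0.9, 1.2]
finger_gap: 26.6
clock: 17.38
eef_pos: [534.8, 59.0, 217.1]
eef_rot: [-1.571, -0.0, 0.122]
wrist_force: [0.0, 1.9, -1.3]
finger_gap: 26.5
{'clock': 17.375, 'joints': [0.042, 0.253, 1.516, -0.0, 1.373, -0.081], 'eef_pos': [534.84, 58.995, 217.133], 'eef_rot': [-1.571, -0.0, 0.122], 'wrist_force': [0.001, 1.947, -1.315], 'finger_gap': 26.522}
img diff post 29.56
```

A spring force of about 2.8 N appears, so the arm is unlocked and moving with the gripper. I'll continue.

```bash
python3 -m jog '[{"grip":2,"dx":0,"dy":0,"dz":-0.05,"spin":0},{"grip":2,"dx":0,"dy":0,"dz":-0.13,"spin":0},{"grip":2,"dx":0,"dy":0,"dz":-0.25,"spin":0},{"grip":2,"dx":0,"dy":0,"dz":-0.4,"spin":0},{"grip":2,"dx":0,"dy":0,"dz":-0.6,"spin":0},{"grip":2,"dx":0,"dy":0,"dz":-0.85,"spin":0},{"grip":2,"dx":0,"dy":0,"dz":-1.1,"spin":0},{"grip":2,"dx":0,"dy":0,"dz":-1.35,"spin":0},{"grip":2,"dx":0,"dy":0,"dz":-1.6,"spin":0},{"grip":2,"dx":0,"dy":0,"dz":-1.85,"spin":0},{"grip":2,"dx":0,"dy":0,"dz":-2.1,"spin":0},{"grip":2,"dx":0,"dy":0,"dz":-2.35,"spin":0},{"grip":2,"dx":0,"dy":0,"dz":-2.6,"spin":0},{"grip":2,"dx":0,"dy":0,"dz":-2.85,"spin":0},{"grip":2,"dx":0,"dy":0,"dz":-3.1,"spin":0},{"grip":2,"dx":0,"dy":0,"dz":-3.35,"spin":0},{"grip":2,"dx":0,"dy":0,"dz":-3.6,"spin":0},{"grip":2,"dx":0,"dy":0,"dz":-3.85,"spin":0},{"grip":2,"dx":0,"dy":0,"dz":-4.1,"spin":0},{"grip":2,"dx":0,"dy":0,"dz":-4.35,"spin":0}]'; python3 -m jog '[{"grip":2,"dx":0,"dy":0,"dz":-0.25,"spin":0},{"grip":2,"dx":0,"dy":0,"dz":-0.5,"spin":0},{"grip":2,"dx":0,"dy":0,"dz":-0.75,"spin":0},{"grip":2,"dx":0,"dy":0,"dz":-1,"spin":0},{"grip":2,"dx":0,"dy":0,"dz":-1.25,"spin":0},{"grip":2,"dx":0,"dy":0,"dz":-1.5,"spin":0},{"grip":2,"dx":0,"dy":0,"dz":-1.75,"spin":0},{"grip":2,"dx":0,"dy":0,"dz":-2,"spin":0},{"grip":2,"dx":0,"dy":0,"dz":-2.25,"spin":0},{"grip":2,"dx":0,"dy":0,"dz":-2.5,"spin":0},{"grip":2,"dx":0,"dy":0,"dz":-2.75,"spin":0},{"grip":2,"dx":0,"dy":0,"dz":-3,"spin":0},{"grip":2,"dx":0,"dy":0,"dz":-3.25,"spin":0},{"grip":2,"dx":0,"dy":0,"dz":-3.48,"spin":0},{"grip":2,"dx":0,"dy":0,"dz":-3.68,"spin":0},{"grip":2,"dx":0,"dy":0,"dz":-3.85,"spin":0},{"grip":2,"dx":0,"dy":0,"dz":-3.98,"spin":0},{"grip":2,"dx":0,"dy":0,"dz":-4.06,"spin":0},{"grip":2,"dx":0,"dy":0,"dz":-4.1,"spin":0},{"grip":2,"dx":0,"dy":0,"dz":-4.1,"spin":0}]'
python3 - <<'E'
from h import *
e=monitor.read_state();st();d=np.array([533.65,69.0])-np.array(e['eef_pos'][:2]);print('travel',d@[-np.sin(.122),np.cos(.122)],d@[np.cos(.122),np.sin(.122)])
c=shot('wrist','w13.png');s=shot('side','s13.png');t=shot('top','t13.png')
# expected mark/pointer pixel positions
Y=np.array([-np.sin(.122),np.cos(.122)]);X=np.array([np.cos(.122),np.sin(.122)]);h=np.array([542.2,3.6])
for n,cc in(('side',s),('top',t)):
  for y in(280,185.4): print(n,y,proj(cc,[np.r_[h+Y*y+X*a,200] for a in(-14,0)]).round(1).tolist())
E
```

```text
clock: 19.92
eef_pos: [540.3, 15.8, 217.1]
eef_rot: [-1.571, -0.0, 0.123]
wrist_force: [4.8, 3.8, -2.1]
finger_gap: 26.5
clock: 22.42
eef_pos: [545.4, -24.8, 217.2]
eef_rot: [-1.571, -0.001, 0.123]
wrist_force: [6.1, 3.0, -3.1]
finger_gap: 26.7
{'clock': 22.425, 'joints': [-0.113, 0.27, 1.494, 0.0, 1.377, -0.235], 'eef_pos': [545.441, -24.763, 217.165], 'eef_rot': [-1.571, -0.001, 0.123], 'wrist_force': [6.088, 3.048, -3.061], 'finger_gap': 26.656}
travel 94.50128606505423 -0.2921601244310441
side 280 [[132.0, 171.4], [133.7, 168.1]]
side 185.4 [[162.5, 175.4], [163.9, 172.1]]
top 280 [[160.2, 158.3], [161.8, 154.9]]
top 185.4 [[184.4, 167.4], [186.0, 163.9]]
```

```bash
python3 -m jog '[{"grip":2,"dx":0.04,"dy":0,"dz":0,"spin":0},{"grip":2,"dx":0.07,"dy":0,"dz":0,"spin":0},{"grip":2,"dx":0.07,"dy":0,"dz":0,"spin":0},{"grip":2,"dx":0.07,"dy":0,"dz":0,"spin":0}]'
python3 - <<'E'
from h import *
e=monitor.read_state();d=np.array([533.65,69.0])-np.array(e['eef_pos'][:2]);print('travel',d@[-np.sin(.122),np.cos(.122)])
c=shot('wrist','w14.png');s=shot('side','s14.png')
G=lambda f:load(f)['color'].astype(np.float32).mean(2)
a,b,z,pre=G('w12.png'),G('w13.png'),G('w14.png'),G('w10.png')
def match(i,j,x0,y0,x1,y1):
    r=cv2.matchTemplate(j[y0-12:y1+12,x0-12:x1+12],i[y0:y1,x0:x1],cv2.TM_CCOEFF_NORMED);_,m,_,l=cv2.minMaxLoc(r)
    py=r[max(l[1]-1,0):l[1]+2,l[0]]; sub=(py[0]-py[2])/(2*(py[0]-2*py[1]+py[2])) if len(py)==3 else 0
    return round(m,2),l[0]-12,round(float(l[1]-12+sub),2)
for n,i,j in(('10-12',pre,a),('12-13',a,b),('13-14',b,z)): print(n,'post',match(i,j,245,205,270,235),'basket',match(i,j,210,120,300,185))
for f in('s8.png','s14.png'): print(f); print(G(f)[160:182,126:182:2].astype(int))
E
```

```text
clock: 23.08
eef_pos: [545.6, -24.7, 217.2]
eef_rot: [-1.571, 0.001, 0.122]
wrist_force: [-2.2, 3.5, 0.1]
finger_gap: 26.7
travel 94.49376652021395
10-12 post (0.99, 2, 0.02) basket (0.69, 2, -12.0)
12-13 post (0.99, 0, -0.07) basket (0.42, 0, -10.78)
13-14 post (1.0, 0, -0.02) basket (0.99, 0, -0.02)
s8.png
[[ 67  62  61  59  62  58  59  53  51  52  46  43  43  41  37  38  34  33
   29  28  31  31  31  37  27  33  28  31]
 [ 65  66  62  61  62  62  53  57  54  51  49  42  37  34  39  37  33  31
   28  26  30  27  30  35  27  26  29  34]
 [ 65  64  66  65  63  56  62  54  52  45  39  35  36  35  32  29  34  31
   29  34  32  33  26  34  27  30  28  32]
 [ 68  66  64  65  61  58  62  54  39  34  24  28  33  32  33  32  34  28
   35  32  27  22  30  33  29  32  31  30]
 [ 71  68  69  64  60  58  54  42  37  27  28  28  29  32  34  28  28  31
   31  28  28  24  30  24  35  33  32  42]
 [ 67  67  67  59  64  57  42  30  33  34  25  24  28  25  26  27  28  30
   31  27  33  33  30  29  28  36  27  65]
 [ 72  71  64  62  61  50  38  32  28  29  24  27  23  23  31  26  31  24
   29  26  24 
[... 3051 characters left out ...]
0 77 52 34 33 24 28 36 35 28 21 22 22 15 22 25 18 25 26 28 28
  30 25 28 26]
 [77 77 71 79 67 37 28 29 18 24 30 31 25 22 18 23 26 16 28 20 22 19 16 30
  26 37 33 32]
 [75 75 69 81 59 35 35 23 20 23 23 28 27 23 15 22 19 21 22 24 22 25 21 28
  26 33 27 26]
 [80 79 64 77 52 30 30 20 19 23 26 24 23 15 21 25 21 21 22 24 18 24 23 28
  32 27 26 27]
 [78 71 71 74 48 31 23 19 20 19 21 18 19 19 20 17 17 13 22 28 19 21 24 31
  30 24 27 37]
 [77 68 83 63 37 28 21 26 14 22 18 21 22 14 20 26 18 17 20 24 27 25 26 28
  30 30 28 31]
 [81 62 84 57 29 34 23 20 26 24 19 24 21 16 17 16 21 20 21 25 26 26 23 28
  26 28 34 42]
 [76 67 81 46 33 26 23 15 17 20 21 20 21 18 17 20 21 22 18 23 21 22 24 25
  31 27 32 63]]
```

```bash
python3 - <<'E'
from h import *
for f in('t13.png','top0.png'):
    print(f);print(load(f)['color'].mean(2)[150:174,152:206:2].astype(int))
E
```

```text
t13.png
[[208 167 180 200 201 206 206 209 207 208 208 210 204 209 211 211 213 212
  216 212 211 213 211 212 197 186 188]
 [206 155 193 204 200 204 201 207 206 206 208 209 208 208 210 210 210 212
  212 210 208 209 210 211 192 184 188]
 [200 146 201 208 207 206 201 205 205 208 206 207 210 207 208 211 209 213
  209 211 211 214 210 209 192 184 187]
 [188 151 208 210 210 200 205 205 202 202 205 205 209 206 209 210 210 211
  211 208 211 210 210 202 189 189 189]
 [170 167 209 211 209 189 205 208 200 200 191 194 204 209 208 211 212 209
  209 211 212 212 212 197 186 187 187]
 [149 178 206 208 206 189 201 205 205 199 184 179 186 203 208 212 212 211
  211 210 212 211 209 194 189 186 186]
 [138 178 204 209 205 197 192 201 207 205 197 184 169 187 204 208 211 207
  210 213 210 212 207 194 187 185 184]
 [148 158 190 204 208 205 196 188 202 205 207 201 179 176 184 196 205 210
  209 209 210 210 203 196 190 189 188]
 [179 134 159 183 204 208 207 195 199 199 201 199 198 191 178 176 189 199
  196 204 205 208 192 200 200 193 191]
 [201 167 154 147 172 196 205 203 199 199 194 192 199 205 198 179 167 170
 
[... 3642 characters left out ...]
 205 200 194 186 173]
 [199 200 192 189 187 186 190 191 191 176 143 134 102  85  80 107 152 186
  197 203 192 202 202 200 200 196 191]
 [196 197 191 188 189 188 189 190 191 173 148 144 132 114  79  69  97 150
  175 193 195 203 201 198 190 192 190]
 [198 195 186 185 186 189 191 191 190 162 145 138 139 137  99  63  64  89
  127 163 189 197 198 189 162 175 170]
 [198 195 189 188 188 189 191 191 184 159 145 142 141 141 119  72  65  64
   76 101 152 183 195 169 124 148 150]
 [196 192 191 190 191 189 190 190 177 148 147 144 142 146 133  84  67  62
   60  66  95 145 172 150  97 119 137]
 [199 193 191 190 190 190 190 189 169 147 144 144 145 143 137  89  70  64
   61  64  86 113 135 136  87 123 122]]
```

The top camera does see both. The pointer has left (160,158) and now appears at u≈184, in line with the clip at u≈186. I'll do one last numeric check.

```bash
python3 - <<'E'
from h import *
a=load('top0.png');b=shot('top','t15.png')
A=a['color'].astype(float).mean(2);B=b['color'].astype(float).mean(2)
Yd=np.array([-np.sin(.1225),np.cos(.1225)]);Xd=np.array([Yd[1],-Yd[0]]);h=np.array([542.2,3.6])
xs=np.arange(-13,-3,1.);ys=np.arange(150,300,.25)
def strip(c,I,x0,x1,lo,hi):
    ys=np.arange(lo,hi,.25);P=[]
    for y in ys:
        p=proj(c,[np.r_[h+Yd*y+Xd*x,200] for x in np.arange(x0,x1,1.)]).astype(np.float32)
        P.append(cv2.remap(I.astype(np.float32),p[:,:1],p[:,1:],cv2.INTER_CUBIC).mean())
    return ys,np.array(P)
def cen(ys,p):
    d=np.clip(np.percentile(p,70)-p-8,0,None);return round(float((d*ys).sum()/d.sum()),2)
for x0,x1 in((-14,-7),(-13,-5)):
    print('ptr before',cen(*strip(a,A,x0,x1,272,292)),'ptr after',cen(*strip(b,B,x0,x1,178,198)))
for x0,x1 in((4,9),(5,12)): print('clip', cen(*strip(b,B,x0,x1,175,200)),cen(*strip(a,A,x0,x1,175,200)))
y,p=strip(b,B,-13,-5,178,198);print(p[::4].astype(int));y,p=strip(a,A,-13,-5,178,198);print(p[::4].astype(int))
st()
E
```

```text
ptr before 280.95 ptr after 186.76
ptr before 280.76 ptr after 186.73
clip 186.1 186.13
clip 186.05 186.13
[208 207 205 201 196 190 184 179 176 175 177 181 187 193 199 204 208 209
 209 208]
[201 201 200 199 198 197 196 194 193 193 192 192 193 194 195 196 197 198
 198 198]
{'clock': 23.225, 'joints': [-0.112, 0.271, 1.492, -0.0, 1.379, -0.235], 'eef_pos': [545.579, -24.741, 217.146], 'eef_rot': [-1.571, 0.001, 0.122], 'wrist_force': [-3.086, 2.548, 0.766], 'finger_gap': 26.642}
```

The checks agree to about 0.5 mm. I'll make a 0.2 mm trim outward, let it settle, and hand in.

```bash
python3 -m jog '[{"grip":2,"dx":-0.02,"dy":0,"dz":-0.02,"spin":0},{"grip":2,"dx":-0.02,"dy":0,"dz":-0.02,"spin":0},{"grip":2,"dx":-0.02,"dy":0,"dz":-0.02,"spin":0},{"grip":2,"dx":-0.02,"dy":0,"dz":-0.02,"spin":0},{"grip":2,"dx":-0.02,"dy":0,"dz":-0.02,"spin":0},{"grip":2,"dx":-0.02,"dy":0,"dz":-0.02,"spin":0},{"grip":2,"dx":-0.02,"dy":0,"dz":-0.02,"spin":0},{"grip":2,"dx":-0.02,"dy":0,"dz":-0.02,"spin":0}]'
python3 - <<'E'
from h import *
e=monitor.read_state();d=np.array([533.65,69.0])-np.array(e['eef_pos'][:2]);print('travel',d@[-np.sin(.122),np.cos(.122)])
a=load('w14.png')['color'].astype(float);b=shot('wrist','w16.png')['color'].astype(float)
print('basket region change',np.abs(a-b)[110:190,205:300].mean())
print(ticket.sign_off())
E
```

```text
clock: 24.22
eef_pos: [545.6, -24.9, 217.2]
eef_rot: [-1.571, 0.0, 0.122]
wrist_force: [-2.8, 2.7, 0.9]
finger_gap: 26.5
travel 94.67602430709246
basket region change 1.346359649122807
the job is handed in; nothing more can be done
None
```

The steel basket hangs on the hook, and the arm is drawn out to the set mark. I handed in at 24.2 s, still squeezing the release with 25 N and holding the arm there.

**Last checks**
- **Mark position:** the wrist camera read the set mark at 94.6 ± 0.4 mm. The drawn-out distance from the gripper's position was 94.7 mm at hand-in.
- **Slip:** the post did not shift in the wrist view while drawing, so it did not slip in the grip.
- **Basket:** successive wrist pictures were almost unchanged, so it was hanging still. The purple look-alike was left alone.

**What disagreed**
- **Top camera:** it gave about 94.1 mm of travel and put the pointer about 0.6 mm short of the clip's centre. That was before a last 0.2 mm trim outward, and it is within that camera's resolution.
- **Finger gap:** it read 26.5 mm, against 28 mm expected with the button fully in. I took it as fully in, because the arm unlocked and slid freely.
- **Side camera:** its view of the pointer and mark was blocked at the end, so it gave no check.

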